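Spread the circlip over the gearbox shaft and hold it at the groove

TASK

Take the circlip pliers from the wooden rest by both handles, squeeze the handles fully so that the clip on the tips is spread wide, and slide the spread clip down over the gearbox's upright shaft until it sits level inside the groove just above the gear's boss. Finish there still holding the pliers with the handles squeezed: the clip must stay spread around the groove, not snap shut on the shaft, when the program ends. Leave the tin, the bearing and the screwdriver where they are.

Things in the scene. Friction and masses are not known exactly. Their poses are not given: they have to be found in the camera images.
- grip (a point): Grasp point of the loose circlip pliers (0.21 kg, lying flat): midway between the handles, at mid-height, 42 mm above the bench. x: along the pliers to the nose; y: across the handles; z: up. Squeeze along y, from above. Black grips 16 mm high, 90 mm long. Width over both here: 61 mm relaxed (66 mm where they splay, 16 mm further back); 35 mm and parallel at the stop.
- pliers: The pliers' pivot at mid-height, 80 mm ahead of grip along own x; same axes. Between the two handles works a spring: about 4 N on each handle starts the squeeze, 10 N brings it to a built-in stop; a grip of 20 to 40 N holds it there safely.
- clip_center (a point): Where the shaft's axis passes through the spread circlip (open steel ring 4 mm thick, 40 mm outside, its ends hooked on the bent-down tips): fixed to the pliers, 143 mm ahead of grip, 12 mm below it, at the ring's mid-thickness; axes as grip. Bore 30 mm relaxed, too small for the shaft; fully spread it clears the shaft by 2 mm all round. Its middle is open above: no jaw over it.
- spread (a joint): Squeeze angle of the pliers, rad: 0 relaxed (clip closed), 0.16 handles squeezed to the stop (clip fully spread). It springs back when let go.
- rest: Fixed wooden rest carrying the pliers. Origin on the bench under the pivot, x as the pliers' (within 3 mm and 0.04 rad). Base plate 60 mm wide, 8 mm high; two cross-blocks 34 mm high, one from x -15 to 15 mm (54 mm wide), one from x -135 to -115 mm (105 mm wide). The fingers go down between them; the clip overhangs the front.
- groove (a point): Middle of the groove round the fixed gearbox's upright shaft, on its axis (z up), 71 mm above the bench. Groove 10 mm high, 30 mm across; its floor is the flat top of the gear's boss (48 mm across), on which the clip may rest lightly. Shaft above: 32 mm across up to 92 mm above the bench, then a taper to 22 mm at 98 mm. Gear 83 mm across; housing 110 x 110 mm. Pliers may come from any side.
- shaft_top (a point): Centre of the flat end of the same shaft, 98 mm above the bench, 27 mm above groove.
- grease_tin: Bystander: closed steel tin, 60 mm across, 45 mm high, origin at the centre of its underside. Leave alone.
- bearing: Bystander: steel bearing ring lying flat, 52 mm across, 15 mm high, origin at the centre of its underside. Leave alone.
- screwdriver: Bystander: black-handled screwdriver lying on the bench, its length along own x. Leave alone.
Mind the look-alikes: they are no part of the job. There is more than one size of the pliers; the job needs the largest.

How it is judged:
By the outcome, as a careful person would: the job done as asked, in the order asked, and still so for the second after the job is handed in, while the arm keeps its last pose, push and grip.
It also fails if it takes over 35 s, if anything falls off the work surface, if the arm or the gripper's body presses on something with over 40 N, if the wrist force passes 120 N, or if a joint passes its speed limit or range.

ROBOT

A 6-joint arm with a two-finger parallel gripper is mounted at the origin on the work surface. World frame = base frame: x ahead of the robot, y to its left, z up, the work surface at z = 0. Lengths are in m, angles in rad, forces in N, time in s.
With the tool pointing down it reaches from about 0.325 to 0.85 m from the base axis. Payload 15.5 kg.
Tool frame: the origin (TCP) lies midway between the tips of the shut fingers; the grasp point (between the pads) lies behind it (arm.grip_point_offset is the z of the grasp point in the tool frame, in m); z points along the fingers, y is the line along which they close (so a half turn about z gives the same grasp; the last joint's range is limited). The gripper opens to 91 mm and grips with 3 to 60 N. Pads are 32 mm wide; open, the fingers measure 118 mm over their backs; the gripper's body (76 mm by 178 mm) begins 60 mm behind the grasp point.
Start: joints at [1.145, 0.494, 1.345, -0, 1.302, -0.096], TCP at [0.202, 0.591, 0.214] pointing down, gripper open.
Joint ranges: [-2.91, 2.91], [-0.82, 2.16], [0.22, 2.67], [-1.22, 4.37], [0.12, 2.79], [-3.08, 3.08]. Speed limits (rad/s): [1.89, 1.89, 2.57, 3.01, 3.01, 3.01].

INTERFACE

Orientations are given as [roll, pitch, yaw] about the fixed x, y, z axes, in that order (R = Rz(yaw) Ry(pitch) Rx(roll)).
In Python, from station import telemetry, optics, arm, finder gives the robot as it stands. The module is installed in compiled form; this text tells all that it offers.
- The arm moves only by the tool apply_moves, never from a script. Its argument "moves" is a list of rows, each a list of 7 numbers: the shift along the tool's x, y, z in units of 0.2 m (1.0 is 0.2 m), then the turn, a rotation vector about the tool's x, y, z in units of 0.5 rad (1.0 is 0.5 rad), then the closure, from 0 (fully open) to 1 (shut). A call has 1 to 5 rows; each row is the pose to reach, as a shift and turn from the pose commanded when the call began, along the tool's axes at that moment; what a row does not reach only later rows make up. A row lasts 1/10 s, in which the tool goes at most 50 mm and 8.59 degrees, less where a joint would pass 70% of its speed; a pose out of reach is approached as far as the arm can. A call with a number of a shift or a turn outside -1 to 1 is refused whole. A call with a gripper value outside its range is refused whole. The fingers move at their own pace and stop on an object; "force" is the grip in N (left out, the last holds). Time passes only in rows, so rows that repeat a pose let the fingers close. It gives the time, the measured TCP pose, the force, the opening and the grip force at its end, in the units of the state.
- telemetry.get_state(): the state, without advancing time (a new reading comes with each control period).
- optics.grab_frame(name): name is "scene" or "top" or "wrist"; returns a dict with "img" (384x512x3 uint8, red, green, blue), "fx", "fy", "cx", "cy" (pixels), "distortion" ([k1, k2, p1, p2, k3] as OpenCV has them; the pictures are not rectified), "position" and "rotation" of the camera in the world. Camera axes: x right, y down, z forward; pixel columns grow to the right and rows downward; lengths in m; the calibration is good to about 2 mm. A picture is of the moment at which its call begins. There is no depth.
- arm.sign_off(): hands the job in; it is judged then, once.
Trained networks look in the newest picture that a camera, given by its name, has taken for a name from the list of things; names that differ only in an ending like _2 or _b are one class to them, and where a whole thing is asked for, a point or a joint stands for the part that bears it (a point fixed in the world has none). Each returns a list of dicts, best first, with "p" (0 to 1); they miss things now and then, are a little off and sometimes report something else, mostly with a low value. They report only what shows in the picture. A call takes as long as a camera call. They do not tell look-alikes from the thing itself.
- finder.find_in(camera, label): "point" ([column, row] as shares, 0 to 1, of the picture: columns of its width, rows of its height, amid what is visible of it).
- finder.silhouettes(camera, label): "pixels" (384x512 bool, what is visible of it) and "point" ([column, row] as shares, 0 to 1, of the picture: columns of its width, rows of its height, amid what is visible of it).
- finder.pinpoint(camera, label): "point" ([column, row] as shares, 0 to 1, of the picture: columns of its width, rows of its height: a listed point, or the origin of a listed thing).
The state is a dict: "time_s": time; "qpos": joint angles; "qd": joint speeds; "joint_efforts": joint torques, N m; "tcp_pos": TCP position; "ee_rot": TCP orientation; "contact_force": force on the tool from outside, world axes, zero at the start; "torque": the same for the moment, N m; "finger_gap": opening from 0.0 (shut) to 1.0 (fully open); "grip_force": force on a finger pad.
Only numpy, scipy, OpenCV 4.12 (cv2) and the standard library are available. Lean on these libraries where they do the work, as an engineer would, in place of code of your own. Each camera call takes 0.05 s, during which the arm holds its last target. There are 200 camera calls.

## Working session

There is one attempt and no reset: what is moved stays moved. The work goes in short steps, Python scripts to look and compute and a tool call to move; the robot and the scene stay as the last step left them, time stands still between calls to the robot, and variables do not carry over. Pictures are saved under pics/ and viewed, at most 10 in all, crops included, and the job is handed in when it is done.

Besides the shell and the picture viewer there is one more tool, called after "Emit:" in YAML: its name, and indented under it one key for each argument. apply_moves: Moves the arm, as the interface text tells. Its arguments: {"type":"object","properties":{"moves":{"type":"array","items":{"type":"array","items":{"type":"number","minimum":-1,"maximum":1}}},"force":{"type":"number"}},"required":["moves"]}

```bash
mkdir -p pics; cat > h.py <<'E'
import numpy as np, cv2
from station import telemetry, optics, arm, finder
def cam(f): 
    return np.array([[f['fx'],0,f['cx']],[0,f['fy'],f['cy']],[0,0,1.]]),np.array(f['distortion'],float),np.array(f['position'],float),np.array(f['rotation'],float)
def ray(f,p):
    K,D,c,R=cam(f); u=cv2.undistortPoints(np.array([[p]],float)*1.0,K,D)[0,0]
    if R.shape!=(3,3):
        from scipy.spatial.transform import Rotation as Ro; R=Ro.from_euler('xyz',R).as_matrix()
    d=R@np.array([u[0],u[1],1]); return c,d/np.linalg.norm(d)
def atz(f,p,z):
    c,d=ray(f,p); return c+d*(z-c[2])/d[2]
def tri(rs):
    A=sum(np.eye(3)-np.outer(d,d) for c,d in rs); b=sum((np.eye(3)-np.outer(d,d))@c for c,d in rs)
    X=np.linalg.solve(A,b); return X,[float(np.linalg.norm((np.eye(3)-np.outer(d,d))@(X-c))) for c,d in rs]
def px(p): return np.array(p)*[512,384]
E
python3 - <<'E'
from h import *
np.set_printoptions(precision=4,suppress=True)
fs={n:optics.grab_frame(n) for n in('scene','top','wrist')}
cv2.imwrite('pics/a.png',np.hstack([cv2.resize(fs[n]['img'],(400,300),interpolation=cv2.INTER_AREA) for n in('scene','top')])[:,:,::-1])
for n in('scene','top'): cv2.imwrite(f'pics/{n}.png',cv2.resize(fs[n]['img'],(800,600))[:,:,::-1])
for n,f in fs.items():
    print(n,f['position'],np.array(f['rotation']).tolist(),f['fx'])
    for l in('grip','pliers','clip_center','groove','shaft_top','rest'):
        print(l,[(px(d['point']).round(1).tolist(),round(d['p'],2)) for d in finder.pinpoint(n,l)][:5])
print(telemetry.get_state(),arm.grip_point_offset)
E
```

```text
scene [ 1.1788 -0.4873  1.0621] [-2.462481482311102, 0.014432297504471725, 0.8229188752576717] 497.2829479345507
grip [([169.9, 261.2], 0.83), ([198.6, 186.8], 0.59)]
pliers [([140.2, 224.8], 0.84), ([221.3, 179.0], 0.8), ([193.1, 243.6], 0.56), ([198.4, 256.1], 0.35)]
clip_center [([241.2, 178.4], 0.85), ([153.7, 234.1], 0.81), ([212.9, 230.7], 0.55)]
groove [([302.8, 157.1], 0.64)]
shaft_top [([301.2, 150.2], 0.6)]
rest [([197.3, 254.7], 0.94), ([212.8, 303.7], 0.39), ([305.2, 151.5], 0.37)]
top [0.4495 0.0629 1.2221] [-3.012754172850095, -0.006391068789097343, -1.5555038028272814] 463.69975186111
grip [([364.8, 284.2], 0.83), ([369.1, 198.7], 0.82), ([278.4, 261.5], 0.68)]
pliers [([358.5, 262.8], 0.97), ([337.2, 200.1], 0.81)]
clip_center [([243.0, 235.8], 0.92), ([137.2, 212.8], 0.65), ([347.7, 242.7], 0.64), ([312.5, 200.5], 0.59)]
groove [([190.0, 191.5], 0.56)]
shaft_top [([188.1, 190.2], 0.73), ([339.8, 198.5], 0.42), ([350.8, 149.0], 0.2)]
rest [([335.3, 199.9], 0.92)]
wrist [0.1263 0.6183 0.3847] [2.8525257022006256, 0.0006560558683976758, 1.2412647724831523] 309.833924224064
grip []
pliers []
clip_center []
groove []
shaft_top []
rest []
{'time_s': 1.05, 'qpos': array([ 1.1455,  0.4936,  1.3455, -0.    ,  1.3025, -0.0955]), 'qd': array([ 0.0026, -0.    , -0.0002, -0.0017,  0.0009,  0.0015]), 'joint_efforts': array([  0.0017, -87.8689, -38.2264,   0.0711,   0.0437,  -0.0001]), 'tcp_pos': array([0.2024, 0.5913, 0.2139]), 'ee_rot': array([-3.1416,  0.    ,  2.8118]), 'contact_force': array([-0.4163, -0.332 ,  0.6387]), 'torque': array([ 0.0199, -0.0118, -0.025 ]), 'grip_force': 0.0, 'finger_gap': 0.9997908745286527} -0.0188
```

View pictures.

View pics/top.png

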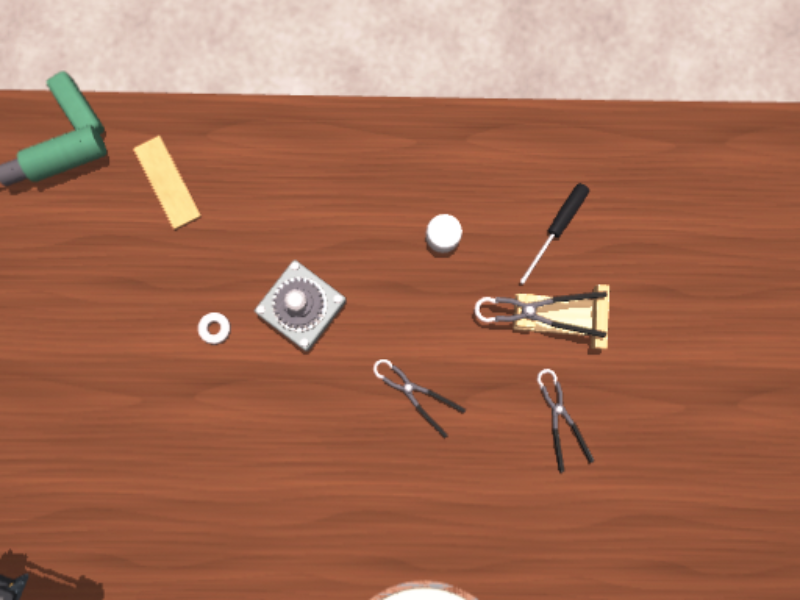

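View pics/scene.png

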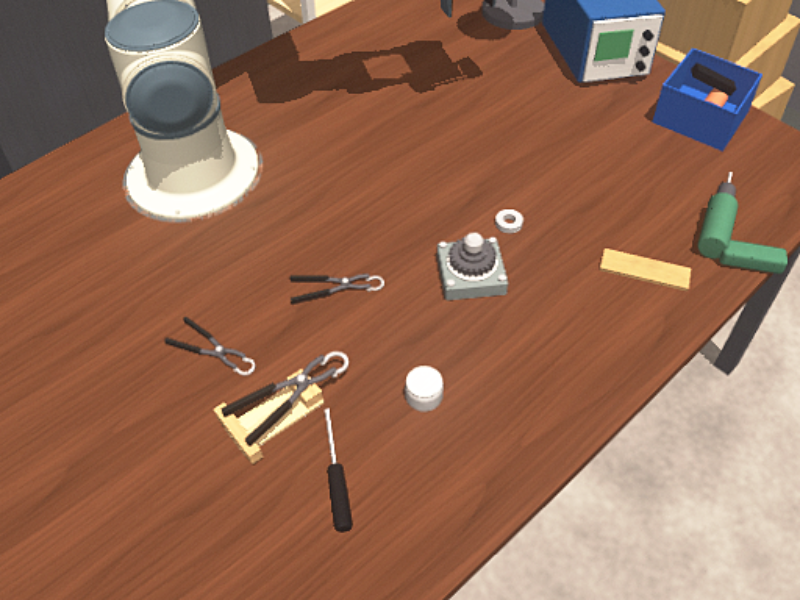

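The top view shows the pliers on the rest: pivot at about (337,200), grip (369,199) and clip (312,200) in camera pixels. The shaft is at about (189,191). In the scene view the pivot is at (193,243) and the shaft at (302,152). The two loose pliers are smaller look-alikes.

```bash
python3 - <<'E'
from h import *
np.set_printoptions(precision=4,suppress=True)
T=optics.grab_frame('top');S=optics.grab_frame('scene')
P=dict(grip=((369.1,198.7),(169.9,261.2),.042),piv=((337.2,200.1),(193.1,243.6),.042),clip=((312.5,200.5),(212.9,230.7),.03),groove=((190,191.5),(302.8,157.1),.071),top=((188.1,190.2),(301.2,150.2),.098))
for k,(t,s,z) in P.items():
    print(k,*tri([ray(T,t),ray(S,s)]),atz(T,t,z),atz(S,s,z))
E
```

```text
grip [ 0.5851 -0.2395  0.0497] [0.0035299354126949655, 0.0035299354126949525] [ 0.5839 -0.2445  0.042 ] [ 0.5829 -0.2349  0.042 ]
piv [ 0.5797 -0.1628  0.0391] [0.000686137517399792, 0.0006861375173999384] [ 0.579  -0.1628  0.042 ] [ 0.5819 -0.1632  0.042 ]
clip [ 0.5788 -0.1002  0.031 ] [0.0010801870141663784, 0.0010801870141662969] [ 0.5783 -0.1012  0.03  ] [ 0.5789 -0.0989  0.03  ]
groove [0.5905 0.2097 0.0803] [0.00022127824375973654, 0.0002212782437597713] [0.5915 0.2108 0.071 ] [0.5851 0.2166 0.071 ]
top [0.5882 0.2084 0.1073] [0.003022077023824001, 0.003022077023824077] [0.5913 0.212  0.098 ] [0.581  0.2124 0.098 ]
```

Emit:
apply_moves:
  moves:
    - [-0.85, -0.49, -0.15, 0, 0, 1, 0]
    - [-0.85, -0.49, -0.15, 0, 0, 1, 0]
    - [-0.85, -0.49, -0.15, 0, 0, 1, 0]
    - [-0.85, -0.49, -0.15, 0, 0, 1, 0]

```text
time_s: 1.55
tcp_pos: [0.3325, 0.442, 0.2443]
ee_rot: [3.141, 0.0, 2.306]
contact_force: [1.9, 0.2, 0.1]
finger_gap: 0.997
grip_force: 0.0
```

Emit:
apply_moves:
  moves:
    - [-0.95, -0.02, 0, 0, 0, 1, 0]
    - [-0.95, -0.02, 0, 0, 0, 1, 0]
    - [-0.95, -0.02, 0, 0, 0, 1, 0]
    - [-0.95, -0.02, 0, 0, 0, 1, 0]

```text
time_s: 1.95
tcp_pos: [0.4583, 0.2985, 0.2441]
ee_rot: [3.141, 0.0, 1.805]
contact_force: [0.3, 0.5, 0.5]
finger_gap: 0.998
grip_force: 0.0
```

Emit:
apply_moves:
  moves:
    - [-0.88, 0.45, 0, 0, 0, 0.41, 0]
    - [-0.88, 0.45, 0, 0, 0, 0.41, 0]
    - [-0.88, 0.45, 0, 0, 0, 0.41, 0]
    - [-0.88, 0.45, 0, 0, 0, 0.41, 0]
    - [-0.88, 0.45, 0, 0, 0, 0.41, 0]

```text
time_s: 2.45
tcp_pos: [0.5896, 0.1469, 0.2437]
ee_rot: [3.14, 0.001, 1.602]
contact_force: [-1.0, -0.4, -0.3]
finger_gap: 1.002
grip_force: 0.0
```

```bash
cat > look.py <<'E'
from h import *
import sys,pickle
np.set_printoptions(precision=4,suppress=True)
tag=sys.argv[1]; f=optics.grab_frame('wrist'); out={}
for l in sys.argv[2:]:
    out[l]=[(px(d['point']),d['p']) for d in finder.pinpoint('wrist',l)]
    for p,q in out[l]:print(l,p,round(q,2),[atz(f,p,z) for z in(.042,.03,.071,.098)])
pickle.dump((f,out),open(tag+'.pkl','wb')); cv2.imwrite(f'pics/{tag}.png',f['img'][:,:,::-1])
E
python3 look.py g1 groove shaft_top
```

```text
groove [259.8912 110.0928] 0.66 [array([0.5895, 0.2146, 0.042 ]), array([0.5895, 0.2141, 0.03  ]), array([0.5893, 0.2157, 0.071 ]), array([0.5891, 0.2167, 0.098 ])]
shaft_top [254.9248 112.896 ] 0.75 [array([0.5838, 0.2112, 0.042 ]), array([0.5836, 0.2106, 0.03  ]), array([0.584 , 0.2126, 0.071 ]), array([0.5843, 0.2139, 0.098 ])]
```

Emit:
apply_moves:
  moves:
    - [-0.5, 0, 0, 0, 0, 0, 0]
    - [-0.5, 0, 0, 0, 0, 0, 0]
    - [-0.5, 0, 0, 0, 0, 0, 0]
    - [-0.5, 0, 0, 0, 0, 0, 0]

```text
time_s: 3.0
tcp_pos: [0.5893, 0.0516, 0.2441]
ee_rot: [-3.142, -0.0, 1.606]
contact_force: [0.6, 0.8, -0.8]
finger_gap: 0.998
grip_force: 0.0
```

```bash
python3 look.py g2 groove shaft_top; python3 - <<'E'
import cv2,numpy as np
cv2.imwrite('pics/g12.png',cv2.resize(np.vstack([cv2.imread('pics/g1.png'),cv2.imread('pics/g2.png')]),(400,600)))
E
```

```text
groove [264.0896  16.3968] 0.84 [array([0.5895, 0.2189, 0.042 ]), array([0.5896, 0.2217, 0.03  ]), array([0.5893, 0.2123, 0.071 ]), array([0.5891, 0.2061, 0.098 ])]
shaft_top [261.7856   5.6832] 0.91 [array([0.5866, 0.2293, 0.042 ]), array([0.5866, 0.2324, 0.03  ]), array([0.5867, 0.2219, 0.071 ]), array([0.5867, 0.2149, 0.098 ])]
```

View pics/g12.png

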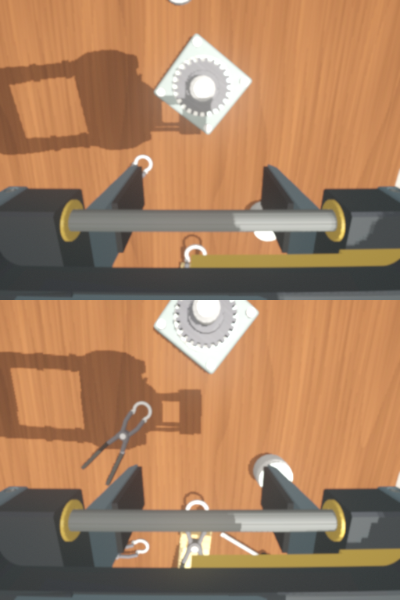

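The gearbox and its shaft end are at about (260,112) in g1 and (264,12) in g2, where the finder put them. Next, the wrist views over the pliers.

Emit:
apply_moves:
  moves:
    - [-1, -0.04, 0, 0, 0, 0, 0]
    - [-1, -0.04, 0, 0, 0, 0, 0]
    - [-1, -0.04, 0, 0, 0, 0, 0]
    - [-1, -0.04, 0, 0, 0, 0, 0]
    - [-1, -0.04, 0, 0, 0, 0, 0]

```text
time_s: 3.65
tcp_pos: [0.5892, -0.153, 0.2438]
ee_rot: [3.141, 0.001, 1.604]
contact_force: [-0.4, 0.5, 0.2]
finger_gap: 1.0
grip_force: 0.0
```

```bash
python3 look.py p1 grip pliers clip_center
```

```text
grip [ 97.1776 213.888 ] 0.75 [array([ 0.3824, -0.2221,  0.042 ]), array([ 0.3758, -0.227 ,  0.03  ]), array([ 0.3983, -0.2104,  0.071 ]), array([ 0.4131, -0.1995,  0.098 ])]
grip [122.7776  48.384 ] 0.75 [array([ 0.4334, -0.0229,  0.042 ]), array([ 0.4284, -0.0213,  0.03  ]), array([ 0.4453, -0.0266,  0.071 ]), array([ 0.4564, -0.0301,  0.098 ])]
pliers [153.9072   2.112 ] 0.78 [array([0.4708, 0.0244, 0.042 ]), array([0.4671, 0.0275, 0.03  ]), array([0.4798, 0.017 , 0.071 ]), array([0.4882, 0.0101, 0.098 ])]
pliers [141.7216 200.7168] 0.64 [array([ 0.442 , -0.2021,  0.042 ]), array([ 0.4373, -0.2063,  0.03  ]), array([ 0.4533, -0.1919,  0.071 ]), array([ 0.4638, -0.1824,  0.098 ])]
clip_center [257.28  122.304] 0.86 [array([ 0.5861, -0.0995,  0.042 ]), array([ 0.5861, -0.1004,  0.03  ]), array([ 0.5862, -0.0972,  0.071 ]), array([ 0.5862, -0.0952,  0.098 ])]
clip_center [170.3936 193.6896] 0.6 [array([ 0.4792, -0.1914,  0.042 ]), array([ 0.4757, -0.1953,  0.03  ]), array([ 0.4876, -0.1821,  0.071 ]), array([ 0.4954, -0.1733,  0.098 ])]
```

Emit:
apply_moves:
  moves:
    - [-0.45, 0, 0, 0, 0, 0, 0]
    - [-0.45, 0, 0, 0, 0, 0, 0]
    - [-0.45, 0, 0, 0, 0, 0, 0]
    - [-0.45, 0, 0, 0, 0, 0, 0]

```text
time_s: 4.25
tcp_pos: [0.5925, -0.2378, 0.2438]
ee_rot: [-3.141, -0.0, 1.607]
contact_force: [0.3, 0.4, 0.5]
finger_gap: 0.999
grip_force: 0.0
```

```bash
python3 look.py p2 grip pliers clip_center; python3 - <<'E'
import cv2,numpy as np
cv2.imwrite('pics/p12.png',cv2.resize(np.vstack([cv2.imread('pics/p1.png'),cv2.imread('pics/p2.png')]),(400,600)))
E
```

```text
grip [ 88.5248 153.2928] 0.92 [array([ 0.384, -0.228,  0.042]), array([ 0.3774, -0.2304,  0.03  ]), array([ 0.4   , -0.2224,  0.071 ]), array([ 0.4149, -0.2172,  0.098 ])]
pliers [250.7776 103.6032] 0.97 [array([ 0.5809, -0.1628,  0.042 ]), array([ 0.5806, -0.163 ,  0.03  ]), array([ 0.5816, -0.1623,  0.071 ]), array([ 0.5823, -0.1618,  0.098 ])]
pliers [132.1984 141.8112] 0.68 [array([ 0.4391, -0.2122,  0.042 ]), array([ 0.4342, -0.214 ,  0.03  ]), array([ 0.4508, -0.2078,  0.071 ]), array([ 0.4618, -0.2038,  0.098 ])]
clip_center [260.3008  45.6192] 0.9 [array([ 0.5896, -0.1001,  0.042 ]), array([ 0.5895, -0.0983,  0.03  ]), array([ 0.5896, -0.1044,  0.071 ]), array([ 0.5896, -0.1085,  0.098 ])]
clip_center [166.2976 133.7088] 0.63 [array([ 0.4809, -0.2011,  0.042 ]), array([ 0.4774, -0.2025,  0.03  ]), array([ 0.4894, -0.1976,  0.071 ]), array([ 0.4973, -0.1943,  0.098 ])]
```

View pics/p12.png

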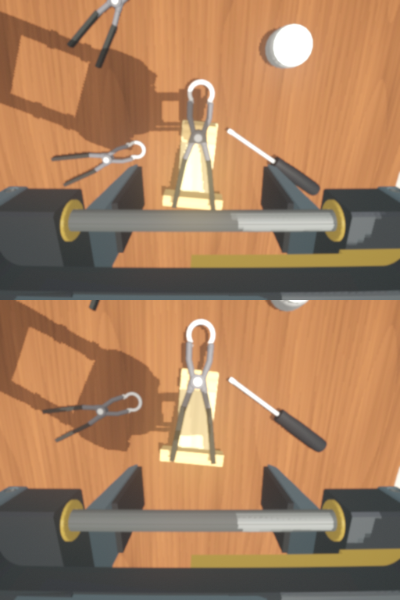

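```bash
python3 - <<'E'
import cv2,numpy as np
a=cv2.imread('pics/p2.png')[20:220,190:320];b=cv2.imread('pics/p1.png')[90:290,190:320]
cv2.imwrite('pics/z.png',cv2.resize(np.hstack([a,b]),None,fx=3,fy=3,interpolation=cv2.INTER_CUBIC))
E
```

```text
(no output)
```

View pics/z.png

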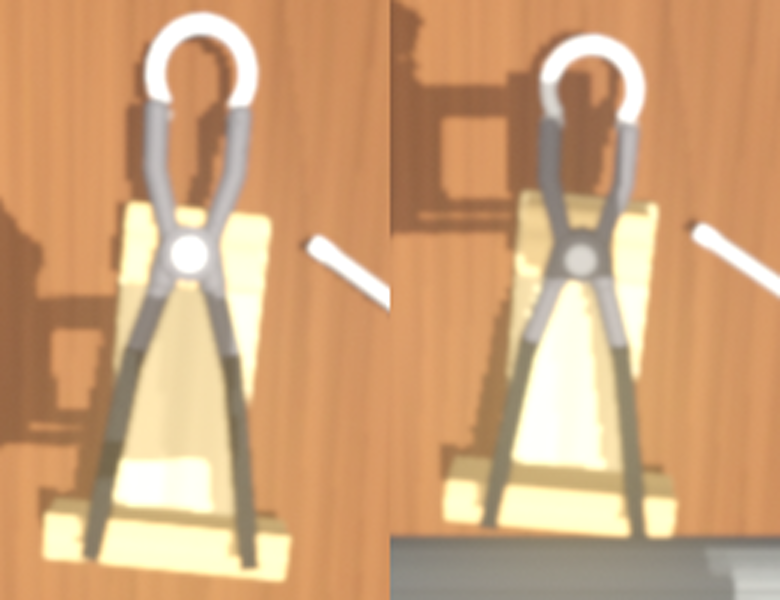

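The zoomed crops show the pliers clearly: pivot at (189,254) and (580,260), handle ends at (91,557)/(249,566) and (488,524)/(639,536), ring centre at (202,70) and (592,91).

```bash
python3 - <<'E'
from h import *
import pickle
np.set_printoptions(precision=4,suppress=True)
a=pickle.load(open('p2.pkl','rb'))[0];b=pickle.load(open('p1.pkl','rb'))[0]
P=dict(piv=((189,254),(580,260)),endL=((91,557),(488,524)),endR=((249,566),(639,536)),stL=((137,347),(533,343)),stR=((228,353),(620,347)),ring=((202,70),(592,91)))
for k,(p,q) in P.items():
    p=(190+p[0]/3,20+p[1]/3);q=(190+(q[0]-390)/3,90+q[1]/3)
    print(k,*tri([ray(a,p),ray(b,q)]),[ (atz(a,p,z)[:2],atz(b,q,z)[:2]) for z in (.05,.03)])
# circle of shaft
for n in('g1','g2'):
    f,o=pickle.load(open(n+'.pkl','rb')); g=cv2.cvtColor(f['img'],cv2.COLOR_RGB2GRAY)
    x,y=(260,112) if n=='g1' else (264,12)
    print(n); cv2.imwrite(f'pics/{n}z.png',cv2.resize(f['img'][max(0,y-50):y+60,x-60:x+60,::-1],None,fx=3.3,fy=3.3,interpolation=cv2.INTER_CUBIC)); print(max(0,y-50),x-60)
E
python3 - <<'E'
import cv2,numpy as np
a=cv2.imread('pics/g1z.png');b=cv2.imread('pics/g2z.png')
b=np.vstack([b,np.zeros((a.shape[0]-b.shape[0],b.shape[1],3),np.uint8)]);print(a.shape);cv2.imwrite('pics/gz.png',np.hstack([a,b]))
E
```

```text
piv [ 0.5835 -0.1637  0.0501] [0.00010048454768078254, 0.00010048454768084825] [(array([ 0.5836, -0.1637]), array([ 0.5834, -0.1638])), (array([ 0.5833, -0.1642]), array([ 0.5832, -0.1688]))]
endL [ 0.5456 -0.2894  0.0433] [0.00026105666372131127, 0.00026105666372156194] [(array([ 0.5467, -0.287 ]), array([ 0.5461, -0.2855])), (array([ 0.5443, -0.2942]), array([ 0.5439, -0.2973]))]
endR [ 0.6127 -0.2874  0.0531] [0.0002803969879686279, 0.00028039698796814195] [(array([ 0.6126, -0.2885]), array([ 0.6132, -0.2893])), (array([ 0.6138, -0.2958]), array([ 0.6146, -0.3012]))]
stL [ 0.5648 -0.1993  0.0519] [0.00020603508718962694, 0.0002060350871894751] [(array([ 0.5645, -0.1995]), array([ 0.5649, -0.2   ])), (array([ 0.5631, -0.2019]), array([ 0.5637, -0.207 ]))]
stR [ 0.6006 -0.2006  0.05  ] [0.0005474721852224113, 0.0005474721852222676] [(array([ 0.6   , -0.2006]), array([ 0.6011, -0.2005])), (array([ 0.6006, -0.203 ]), array([ 0.6019, -0.2076]))]
ring [ 0.5861 -0.0974  0.039 ] [2.3595629832992144e-05, 2.3595629833100032e-05] [(array([ 0.5863, -0.0991]), array([ 0.5861, -0.0966])), (array([ 0.5861, -0.096 ]), array([ 0.5861, -0.098 ]))]
g1
62 200
g2
0 204
(363, 396, 3)
```

View pics/gz.png

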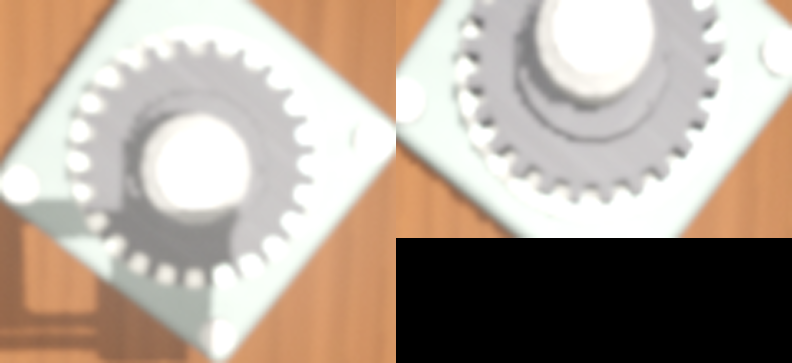

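Emit:
apply_moves:
  moves:
    - [-0.02, -0.06, 0.25, 0, 0, 0.13, 0]
    - [-0.02, -0.06, 0.5, 0, 0, 0.13, 0]
    - [-0.02, -0.06, 0.7, 0, 0, 0.13, 0]
    - [-0.02, -0.06, 0.75, 0, 0, 0.13, 0]
    - [-0.02, -0.06, 0.75, 0, 0, 0.13, 0]

```text
time_s: 4.95
tcp_pos: [0.5801, -0.2423, 0.0933]
ee_rot: [-3.139, -0.001, 1.543]
contact_force: [0.5, -0.1, 0.9]
finger_gap: 0.999
grip_force: 0.0
```

```bash
python3 look.py d1 grip pliers clip_center|head -5; python3 - <<'E'
import cv2
from h import *
import pickle
f=pickle.load(open('d1.pkl','rb'))[0]
K,D,c,R=cam(f)
from scipy.spatial.transform import Rotation as Ro
R=Ro.from_euler('xyz',R).as_matrix() if R.shape!=(3,3) else R
u=np.array([.036,.9994,0]);g=np.array([.581,-.243,0])
im=cv2.imread('pics/d1.png')
for s,z in((0,.05),(80,.05),(143,.03),(-16,.05),(35,.05)):
    p=R.T@(g+u*s/1000+[0,0,z]-c); q=cv2.projectPoints(p[None],np.zeros(3),np.zeros(3),K,D)[0][0,0];print(s,q)
    cv2.circle(im,(int(q[0]),int(q[1])),2,(0,0,255),-1)
cv2.imwrite('pics/d1b.png',im)
E
```

```text
pliers [ 78.4896 170.4192] 0.68 [array([ 0.4472, -0.2081,  0.042 ]), array([ 0.4399, -0.2106,  0.03  ]), array([ 0.4649, -0.2019,  0.071 ]), array([ 0.4814, -0.1962,  0.098 ])]
pliers [257.4848 102.4896] 0.65 [array([ 0.5818, -0.1636,  0.042 ]), array([ 0.5817, -0.1638,  0.03  ]), array([ 0.5819, -0.1632,  0.071 ]), array([ 0.5821, -0.1629,  0.098 ])]
clip_center [129.4848 152.4864] 0.92 [array([ 0.4875, -0.1959,  0.042 ]), array([ 0.4824, -0.1978,  0.03  ]), array([ 0.5   , -0.1913,  0.071 ]), array([ 0.5116, -0.187 ,  0.098 ])]
0 [259.53259061 213.89001306]
80 [260.57012019 101.68753274]
143 [261.35725979   5.38959925]
-16 [259.34851054 233.73086357]
35 [259.96150003 167.58340663]
```

View pics/d1b.png

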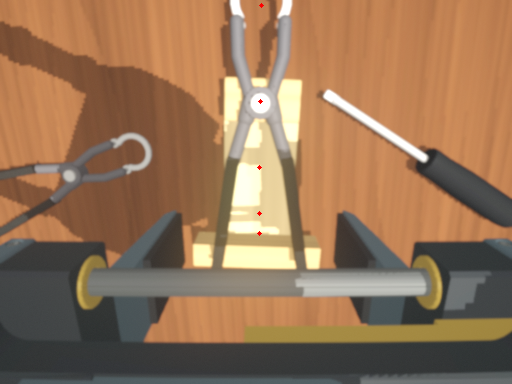

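The picture shows the pliers centred between the fingers, with the pivot at (260,102) on the predicted mark and the handles at (228,213) and (292,213). I'll descend and squeeze.

Emit:
apply_moves:
  moves:
    - [0, 0, 0.15, 0, 0, 0, 0]
    - [0, 0, 0.28, 0, 0, 0, 0]
    - [0, 0, 0.35, 0, 0, 0, 0]
    - [0, 0, 0.35, 0, 0, 0, 0]
    - [0, 0, 0.35, 0, 0, 0, 0]

```text
time_s: 5.65
tcp_pos: [0.5811, -0.2436, 0.0251]
ee_rot: [3.14, 0.001, 1.542]
contact_force: [-0.2, 0.2, 1.2]
finger_gap: 0.998
grip_force: 0.0
```

Emit:
apply_moves:
  moves:
    - [0, 0, 0, 0, 0, 0, 1]
    - [0, 0, 0, 0, 0, 0, 1]
    - [0, 0, 0, 0, 0, 0, 1]
    - [0, 0, 0, 0, 0, 0, 1]
    - [0, 0, 0, 0, 0, 0, 1]
  force: 30

```text
time_s: 6.15
tcp_pos: [0.5808, -0.2437, 0.0244]
ee_rot: [3.141, 0.001, 1.542]
contact_force: [-0.4, -2.8, 5.1]
finger_gap: 0.592
grip_force: 7.6
```

Emit:
apply_moves:
  moves:
    - [0, 0, 0, 0, 0, 0, 1]
    - [0, 0, 0, 0, 0, 0, 1]
    - [0, 0, 0, 0, 0, 0, 1]
    - [0, 0, 0, 0, 0, 0, 1]
    - [0, 0, 0, 0, 0, 0, 1]

```text
time_s: 6.65
tcp_pos: [0.5808, -0.2437, 0.0244]
ee_rot: [3.141, 0.001, 1.542]
contact_force: [-0.7, -3.0, 6.6]
finger_gap: 0.369
grip_force: 30.0
```

Emit:
apply_moves:
  moves:
    - [0, 0, -0.1, 0, 0, 0, 1]
    - [0, 0, -0.22, 0, 0, 0, 1]
    - [0, 0, -0.36, 0, 0, 0, 1]
    - [0, 0, -0.46, 0, 0, 0, 1]
    - [0, 0, -0.5, 0, 0, 0, 1]

```text
time_s: 7.15
tcp_pos: [0.581, -0.2435, 0.1257]
ee_rot: [3.14, 0.001, 1.542]
contact_force: [-0.3, -0.8, -2.3]
finger_gap: 0.369
grip_force: 30.0
```

Emit:
apply_moves:
  moves:
    - [0.1, 0, 0, 0, 0, 0, 1]
    - [0.25, 0, 0, 0, 0, 0, 1]
    - [0.45, 0, 0, 0, 0, 0, 1]
    - [0.65, 0, 0, 0, 0, 0, 1]
    - [0.8, 0, 0, 0, 0, 0, 1]

```text
time_s: 7.65
tcp_pos: [0.5838, -0.0803, 0.1227]
ee_rot: [-3.139, -0.001, 1.542]
contact_force: [1.5, -0.4, -1.4]
finger_gap: 0.372
grip_force: 30.0
```

Emit:
apply_moves:
  moves:
    - [0.15, -0.01, 0, 0, 0, 0, 1]
    - [0.33, -0.02, 0, 0, 0, 0, 1]
    - [0.52, -0.02, 0, 0, 0, 0, 1]
    - [0.68, -0.02, 0, 0, 0, 0, 1]
    - [0.76, -0.02, 0, 0, 0, 0, 1]

```text
time_s: 8.15
tcp_pos: [0.5842, 0.0718, 0.1227]
ee_rot: [-3.139, -0.0, 1.544]
contact_force: [-0.6, 1.0, -2.3]
finger_gap: 0.37
grip_force: 30.0
```

Emit:
apply_moves:
  moves:
    - [0, 0, 0, 0, 0, 0, 1]
    - [0, 0, 0, 0, 0, 0, 1]

```text
time_s: 8.35
tcp_pos: [0.585, 0.0686, 0.1233]
ee_rot: [-3.14, 0.0, 1.542]
contact_force: [-0.1, 0.2, -1.4]
finger_gap: 0.369
grip_force: 30.0
```

```bash
python3 - <<'E'
from h import *
import pickle
np.set_printoptions(precision=4,suppress=True)
fs={}
for n in('top','scene','wrist'):
    f=fs[n]=optics.grab_frame(n)
    for l in('clip_center','shaft_top','groove','pliers'):
        print(n,l,[(px(d['point']).round(1),round(d['p'],2)) for d in finder.pinpoint(n,l)][:4])
pickle.dump(fs,open('h1.pkl','wb'))
t=fs['top']['img'][155:235,140:260];s=fs['scene']['img'][110:190,250:370]
cv2.imwrite('pics/h1.png',np.vstack([cv2.resize(i,(450,300),interpolation=cv2.INTER_CUBIC) for i in(t,s)])[:,:,::-1])
s=telemetry.get_state();print(s['tcp_pos'],s['ee_rot'],s['finger_gap'],s['grip_force'],s['contact_force'],s['time_s'])
E
```

```text
top clip_center [(array([349.4, 242.1]), 0.85), (array([184.5, 193.2]), 0.68), (array([243.8, 238.5]), 0.35)]
top shaft_top [(array([187.5, 191.7]), 0.86)]
top groove [(array([191.1, 190.7]), 0.55)]
top pliers [(array([358.7, 262.4]), 0.74)]
scene clip_center [(array([155.8, 234.2]), 0.92), (array([236. , 179.4]), 0.81), (array([303.3, 143. ]), 0.71), (array([327.1, 145.7]), 0.25)]
scene shaft_top [(array([303.1, 148.9]), 0.6)]
scene groove [(array([299.3, 157. ]), 0.76)]
scene pliers [(array([139. , 224.3]), 0.83), (array([221. , 179.9]), 0.78), (array([291. , 152.4]), 0.72)]
wrist clip_center [(array([155.2, 182. ]), 0.58)]
wrist shaft_top []
wrist groove []
wrist pliers [(array([258.2,  95.8]), 0.94), (array([133.5, 224.1]), 0.64)]
[0.5855 0.0688 0.1239] [3.1416 0.     1.5418] 0.3660526010980755 29.996142089366913 [ 0.6881  0.2018 -2.7324] 9.1
```

View pics/h1.png

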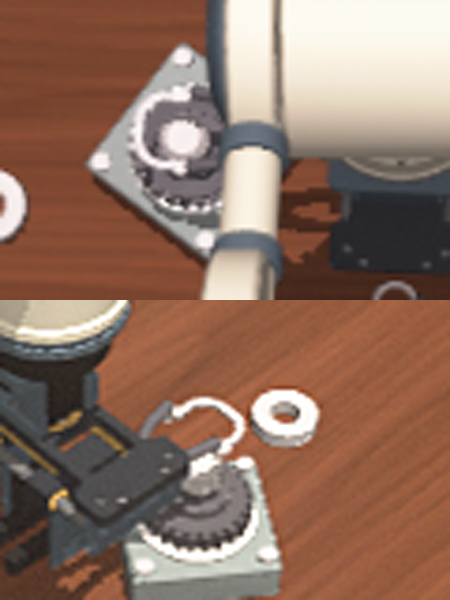

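The top view shows the ring roughly around the shaft: ring centre about (160,130) in the crop, shaft end about (183,138). The scene view shows the clip hovering above the shaft. I need a finer comparison, so I'll make one zoomed composite.

```bash
python3 - <<'E'
from h import *
import pickle
from scipy.spatial.transform import Rotation as Ro
fs=pickle.load(open('h1.pkl','rb'))
def proj(f,X):
    K,D,c,R=cam(f); R=Ro.from_euler('xyz',R).as_matrix() if R.shape!=(3,3) else R
    return cv2.projectPoints((R.T@(np.array(X)-c))[None],np.zeros(3),np.zeros(3),K,D)[0][0,0]
cl=[.5855+.143*.0288,.0688+.143*.9996,.1307]; sh=[.5895,.212,.098]
print(cl)
for n in fs: print(n,proj(fs[n],cl),proj(fs[n],sh))
w=fs['wrist']['img'][0:60,195:325];t=fs['top']['img'][178:207,165:204];s=fs['scene']['img'][128:157,282:321]
C=cv2.INTER_CUBIC
im=np.vstack([cv2.resize(w,(780,300),interpolation=C),np.hstack([cv2.resize(t,(390,290),interpolation=C),cv2.resize(s,(390,290),interpolation=C)])])
cv2.imwrite('pics/c.png',im[:,:,::-1])
E
```

```text
[0.5896184, 0.21174279999999998, 0.1307]
top [186.42022473 189.16504306] [188.08565733 190.94610493]
scene [304.10328195 143.41929971] [303.40784676 151.96168148]
wrist [257.65282847 -40.54783987] [257.64663444 -16.2400352 ]
```

View pics/c.png

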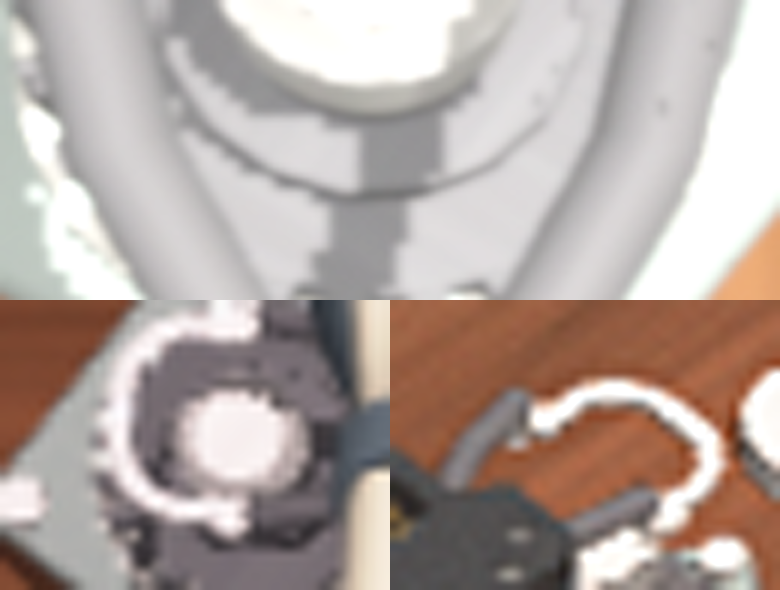

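In the wrist crop (6x across, 5x down) the shaft's near rim bottoms at about (355,88), its lower edge at (372,112) and the boss edge at (375,193). The jaws lie either side, mid about 385. I'll measure these numerically.

```bash
python3 - <<'E'
from h import *
import pickle
np.set_printoptions(precision=4,suppress=True)
fs=pickle.load(open('h1.pkl','rb')); f=fs['wrist']; g=cv2.cvtColor(f['img'],cv2.COLOR_RGB2GRAY)
print('boss',atz(f,(257.2,38.3),.066)+[0,.024,0],'low',atz(f,(257,22),.076)+[0,.016,0],'rim',atz(f,(257,17.3),.092)+[0,.016,0])
# pivot: bright disc
sub=g[75:120,235:285]; print('max',sub.max()); m=(sub>225).astype(np.uint8); n,_,st,ce=cv2.connectedComponentsWithStats(m); 
for i in range(1,n):
    if st[i,4]>30: print('blob',ce[i]+[235,75],st[i]); p=ce[i]+[235,75]; print('piv',[atz(f,p,z) for z in(.131,.139,.141)])
for r in (66,70,75,80,85,90):print(r,g[r,225:295:1].tolist()) if r in(70,) else 0
for r in (5,15,25,35,45,55): print(r,g[r,195:325].tolist())
print(telemetry.get_state()['tcp_pos'])
E
```

```text
boss [0.5884 0.2132 0.066 ] low [0.5886 0.2131 0.076 ] rim [0.5886 0.2122 0.092 ]
max 255
blob [260.4717  92.4879] [  9   1  36  33 865]
piv [array([0.5893, 0.1528, 0.131 ]), array([0.5892, 0.1527, 0.139 ]), array([0.5892, 0.1527, 0.141 ])]
70 [177, 171, 179, 187, 193, 197, 202, 206, 211, 214, 215, 215, 213, 209, 207, 202, 197, 192, 196, 215, 242, 255, 255, 255, 255, 243, 218, 209, 211, 214, 217, 219, 221, 221, 222, 221, 222, 222, 221, 218, 220, 233, 253, 255, 255, 255, 255, 255, 255, 214, 179, 179, 187, 192, 197, 203, 207, 213, 217, 219, 218, 216, 212, 207, 203, 198, 192, 194, 215, 246]
5 [205, 208, 219, 209, 175, 151, 157, 169, 179, 186, 192, 196, 201, 205, 208, 209, 209, 207, 203, 200, 195, 190, 184, 176, 169, 165, 160, 156, 149, 143, 143, 144, 145, 145, 144, 143, 144, 150, 167, 194, 220, 241, 254, 255, 255, 255, 255, 254, 254, 254, 254, 254, 254, 255, 255, 255, 255, 255, 255, 255, 255, 254, 251, 254, 254, 255, 255, 255, 255, 255, 255, 255, 255, 255, 243, 216, 202, 200, 201, 202, 205, 207, 202, 192, 191, 202, 211, 215, 216, 216, 216, 217, 218, 220, 221, 220, 215, 207, 208, 211, 21
[... 2740 characters left out ...]
48, 232, 210, 190, 179]
55 [186, 186, 190, 193, 195, 196, 197, 197, 199, 203, 213, 239, 255, 255, 255, 255, 255, 255, 255, 250, 237, 208, 173, 162, 171, 180, 187, 193, 197, 202, 207, 211, 213, 213, 213, 210, 207, 204, 199, 194, 189, 184, 187, 199, 210, 214, 216, 217, 216, 211, 203, 192, 176, 157, 150, 149, 149, 150, 149, 150, 150, 150, 151, 152, 156, 174, 201, 218, 224, 224, 223, 223, 223, 222, 221, 219, 217, 213, 206, 201, 201, 208, 214, 212, 199, 177, 162, 166, 175, 183, 189, 195, 200, 205, 211, 215, 217, 217, 215, 212, 207, 202, 198, 192, 188, 196, 226, 253, 255, 255, 255, 255, 255, 255, 255, 255, 255, 254, 250, 234, 215, 197, 189, 187, 187, 186, 184, 182, 179, 177]
[0.5855 0.0688 0.1239]
```

```bash
cat > fit.py <<'E'
from h import *
import pickle,sys
from scipy.spatial.transform import Rotation as Ro
from scipy.optimize import differential_evolution as DE
np.set_printoptions(precision=4,suppress=True)
fs=pickle.load(open(sys.argv[1],'rb')); zc=float(sys.argv[2])
def proj(f,X):
    K,D,c,R=cam(f); R=Ro.from_euler('xyz',R).as_matrix() if R.shape!=(3,3) else R
    return cv2.projectPoints((X-c)@R,np.zeros(3),np.zeros(3),K,D)[0][:,0].astype(np.float32)
G={n:cv2.GaussianBlur(cv2.cvtColor(fs[n]['img'],cv2.COLOR_RGB2GRAY).astype(np.float32),(0,0),.5) for n in('top','scene')}
def samp(n,x,y,z,r,th):
    P=proj(fs[n],np.stack([x+r*np.cos(th),y+r*np.sin(th),z+0*th],1)); return cv2.remap(G[n],P[:,:1],P[:,1:],cv2.INTER_LINEAR).mean()
a=np.linspace(-.3,np.pi+.3,50)
def ring(p,ns):
    x,y,r=p; return -sum(sum(samp(n,x,y,zc+.002,r+d,a) for d in(-.0015,0,.0015))/3-.5*samp(n,x,y,zc,r-.006,a)-.5*samp(n,x,y,zc,r+.006,a) for n in ns)
b=np.linspace(0,2*np.pi,40)
def disc(p,ns):
    x,y,r=p; return -sum(sum(samp(n,x,y,.098,r*k,b) for k in(.3,.6,.85))/3-samp(n,x,y,.098,r*1.2,b) for n in ns)
for ns in(['top'],['scene'],['top','scene']):
    q=DE(ring,[(.575,.603),(.195,.228),(.019,.0225)],args=(ns,),seed=1,tol=1e-6); print(ns,'ring',q.x,q.fun)
    if ns==['top']:
        q=DE(disc,[(.575,.603),(.195,.228),(.010,.015)],args=(ns,),seed=1,tol=1e-6); print(ns,'disc',q.x,q.fun)
E
python3 fit.py h1.pkl .130
```

```text
['top'] ring [0.589  0.2143 0.0225] -81.58073425292969
['top'] disc [0.5879 0.2106 0.015 ] -93.00354766845703
['scene'] ring [0.5897 0.2141 0.0225] -96.61238098144531
['top', 'scene'] ring [0.5894 0.2143 0.0225] -177.22032165527344
```

Emit:
apply_moves:
  moves:
    - [-0.01, -0.008, 0, 0, 0, 0, 1]
    - [-0.01, -0.008, 0.05, 0, 0, 0, 1]
    - [-0.01, -0.008, 0.1, 0, 0, 0, 1]
    - [-0.01, -0.008, 0.15, 0, 0, 0, 1]
    - [-0.01, -0.008, 0.15, 0, 0, 0, 1]

```text
time_s: 9.6
tcp_pos: [0.5827, 0.0668, 0.0919]
ee_rot: [-3.139, 0.0, 1.542]
contact_force: [-0.6, -0.3, -2.3]
finger_gap: 0.369
grip_force: 30.0
```

Emit:
apply_moves:
  moves:
    - [0, 0, 0, 0, 0, 0, 1]
    - [0, 0, 0, 0, 0, 0, 1]

```text
time_s: 9.8
tcp_pos: [0.584, 0.0668, 0.0941]
ee_rot: [3.141, -0.0, 1.542]
contact_force: [-0.3, 0.9, -2.8]
finger_gap: 0.366
grip_force: 30.0
```

```bash
sed -i 's/(.019,.0225)/(.017,.027)/;s/(.010,.015)/(.010,.019)/' fit.py; python3 - <<'E'
from h import *
import pickle
fs={n:optics.grab_frame(n) for n in('top','scene','wrist')}
pickle.dump(fs,open('h2.pkl','wb'))
print({k:v for k,v in telemetry.get_state().items() if k in('time_s','tcp_pos','ee_rot','contact_force','finger_gap')})
C=cv2.INTER_CUBIC
t=fs['top']['img'][178:207,165:204];s=fs['scene']['img'][130:164,280:324];w=fs['wrist']['img'][0:60,195:325]
cv2.imwrite('pics/c2.png',np.vstack([cv2.resize(w,(780,210),interpolation=C),np.hstack([cv2.resize(t,(390,290),interpolation=C),cv2.resize(s,(390,290),interpolation=C)])])[:,:,::-1])
E
python3 fit.py h2.pkl .0985
```

```text
{'time_s': 9.95, 'tcp_pos': array([0.58403339, 0.06683406, 0.09426368]), 'ee_rot': array([ 3.14093920e+00, -4.17199934e-05,  1.54185889e+00]), 'contact_force': array([ 0.04505533,  0.06518206, -2.34823401]), 'finger_gap': 0.3726303592273575}
['top'] ring [0.5884 0.2124 0.0229] -81.51821899414062
['top'] disc [0.5887 0.2103 0.0149] -102.19086456298828
['scene'] ring [0.5868 0.213  0.0233] -84.6933822631836
['top', 'scene'] ring [0.5879 0.2126 0.023 ] -156.5955810546875
```

View pics/c2.png

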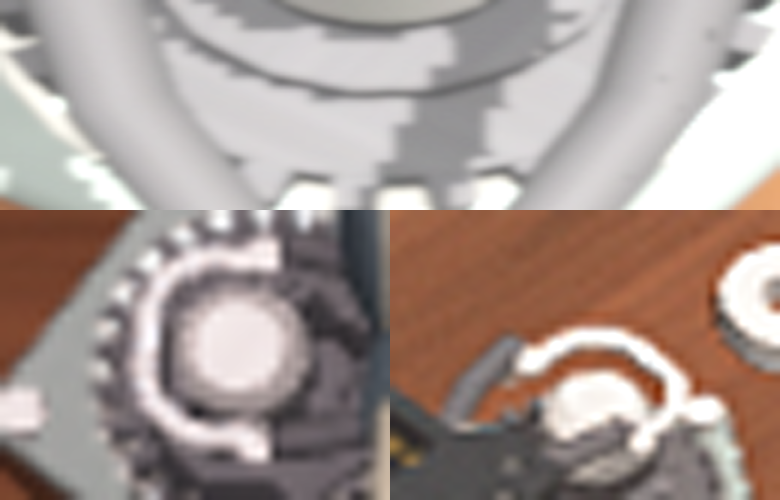

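Now ring and shaft can be compared at the same height. The ring's arms at y≈255 and 445 straddle the shaft centre (240,347). The ring front (x≈148) is about 8 crop pixels, or 1.5–2 mm, too far ahead. I'll shift back 1.5 mm and lower past the taper.

Emit:
apply_moves:
  moves:
    - [-0.008, 0.002, 0, 0, 0, 0, 1]
    - [-0.008, 0.002, 0.02, 0, 0, 0, 1]
    - [-0.008, 0.002, 0.04, 0, 0, 0, 1]
    - [-0.008, 0.002, 0.05, 0, 0, 0, 1]
    - [-0.008, 0.002, 0.05, 0, 0, 0, 1]

```text
time_s: 10.45
tcp_pos: [0.5839, 0.0652, 0.0834]
ee_rot: [-3.141, 0.0, 1.542]
contact_force: [1.3, -0.5, -2.1]
finger_gap: 0.373
grip_force: 30.0
```

Emit:
apply_moves:
  moves:
    - [0, 0, 0.015, 0, 0, 0, 1]
    - [0, 0, 0.025, 0, 0, 0, 1]
    - [0, 0, 0.025, 0, 0, 0, 1]

```text
time_s: 10.75
tcp_pos: [0.584, 0.0652, 0.0786]
ee_rot: [-3.141, 0.0, 1.542]
contact_force: [-0.7, -0.3, -2.2]
finger_gap: 0.367
grip_force: 30.0
```

```bash
python3 - <<'E'
from h import *
import pickle
fs={n:optics.grab_frame(n) for n in('top','scene','wrist')}
pickle.dump(fs,open('h3.pkl','wb'))
print({k:v for k,v in telemetry.get_state().items() if k in('time_s','tcp_pos','ee_rot','contact_force','torque','finger_gap')})
E
python3 fit.py h3.pkl .085
```

```text
{'time_s': 10.9, 'tcp_pos': array([0.58421408, 0.06518286, 0.07898041]), 'ee_rot': array([3.14148113e+00, 9.60062100e-06, 1.54179420e+00]), 'contact_force': array([-0.69860905, -0.10678611, -1.95795546]), 'torque': array([-0.17806384,  0.04182921,  0.02922889]), 'finger_gap': 0.36947969684391363}
['top'] ring [0.5884 0.2097 0.0234] -79.0885238647461
['top'] disc [0.5874 0.2091 0.0142] -90.08537292480469
['scene'] ring [0.5881 0.21   0.0232] -56.027992248535156
['top', 'scene'] ring [0.5882 0.2099 0.0232] -134.8485107421875
```

No contact, and the clip is already around the full-diameter part of the shaft. I'll lower it on to groove height.

Emit:
apply_moves:
  moves:
    - [0, 0, 0.015, 0, 0, 0, 1]
    - [0, 0, 0.03, 0, 0, 0, 1]
    - [0, 0, 0.04, 0, 0, 0, 1]
    - [0, 0, 0.04, 0, 0, 0, 1]

```text
time_s: 11.3
tcp_pos: [0.5839, 0.0652, 0.0705]
ee_rot: [-3.141, 0.0, 1.542]
contact_force: [-0.4, -0.6, -2.8]
finger_gap: 0.37
grip_force: 30.0
```

Emit:
apply_moves:
  moves:
    - [0, 0, 0.015, 0, 0, 0, 1]
    - [0, 0, 0.028, 0, 0, 0, 1]
    - [0, 0, 0.028, 0, 0, 0, 1]
    - [0, 0, 0.028, 0, 0, 0, 1]

```text
time_s: 11.7
tcp_pos: [0.5841, 0.0652, 0.0652]
ee_rot: [-3.141, 0.0, 1.542]
contact_force: [-0.3, -0.4, -2.4]
finger_gap: 0.369
grip_force: 30.0
```

```bash
python3 - <<'E'
from h import *
import pickle
fs={n:optics.grab_frame(n) for n in('top','scene','wrist')}
pickle.dump(fs,open('h4.pkl','wb'))
print({k:v for k,v in telemetry.get_state().items() if k in('time_s','tcp_pos','ee_rot','contact_force','torque','finger_gap','grip_force')})
E
python3 fit.py h4.pkl .071;python3 fit.py h4.pkl .068|tail -1;python3 fit.py h4.pkl .076|tail -1
```

```text
{'time_s': 11.85, 'tcp_pos': array([0.58425336, 0.06519241, 0.06542105]), 'ee_rot': array([ 3.14136180e+00, -3.09758497e-06,  1.54180945e+00]), 'contact_force': array([ 0.35303407, -0.25282898, -1.86858046]), 'torque': array([-0.14994184,  0.09290703,  0.02740466]), 'grip_force': 29.996116161346436, 'finger_gap': 0.37000116252199494}
['top'] ring [0.5885 0.2101 0.0233] -75.35808563232422
['top'] disc [0.5923 0.2119 0.0187] -93.0741958618164
['scene'] ring [0.5876 0.2106 0.0234] -56.14386749267578
['top', 'scene'] ring [0.5882 0.2099 0.0234] -129.91363525390625
['top', 'scene'] ring [0.588  0.2105 0.0233] -117.83047485351562
['top', 'scene'] ring [0.5886 0.209  0.0235] -120.20738220214844
```

The nominal height is right and there's no contact. I'll probe down gently to the boss to confirm the clip's actual height.

Emit:
apply_moves:
  moves:
    - [0, 0, 0.01, 0, 0, 0, 1]
    - [0, 0, 0.01, 0, 0, 0, 1]
    - [0, 0, 0.01, 0, 0, 0, 1]

```text
time_s: 12.15
tcp_pos: [0.5841, 0.0652, 0.0633]
ee_rot: [-3.141, -0.0, 1.542]
contact_force: [-1.3, 0.4, -3.0]
finger_gap: 0.372
grip_force: 30.0
```

Emit:
apply_moves:
  moves:
    - [0, 0, 0.005, 0, 0, 0, 1]
    - [0, 0, 0.005, 0, 0, 0, 1]
    - [0, 0, 0.005, 0, 0, 0, 1]

```text
time_s: 12.45
tcp_pos: [0.5842, 0.0652, 0.0623]
ee_rot: [3.141, -0.0, 1.542]
contact_force: [0.7, 0.1, -1.7]
finger_gap: 0.369
grip_force: 30.0
```

Emit:
apply_moves:
  moves:
    - [0, 0, 0.003, 0, 0, 0, 1]
    - [0, 0, 0.005, 0, 0, 0, 1]
    - [0, 0, 0.005, 0, 0, 0, 1]

```text
time_s: 12.75
tcp_pos: [0.5843, 0.0651, 0.0614]
ee_rot: [3.141, 0.0, 1.542]
contact_force: [0.1, -1.6, 0.5]
finger_gap: 0.37
grip_force: 30.0
```

```bash
python3 -c "
from h import *
for i in range(4):
    optics.grab_frame('top');s=telemetry.get_state();print(s['tcp_pos'],s['contact_force'],s['torque'])"
```

```text
[0.58423053 0.06512357 0.06138323] [-0.03052985 -1.52332804  1.11720356] [-0.02415081  0.0679374   0.03158191]
[0.58426197 0.06514728 0.06142276] [ 0.46184436 -2.38472938  1.26038156] [-0.04241989  0.07073914 -0.03112457]
[0.5842316  0.06514573 0.06139603] [-0.51472586 -1.8588652   0.8185136 ] [-0.05831213  0.02658675  0.03492276]
[0.58420286 0.06514603 0.06138392] [ 0.02073775 -2.24380898  1.57228317] [-0.07135176  0.06858995  0.00934115]
```

Contact of about 3 N came exactly where the geometry predicts (TCP about 61.5 mm), so the clip is level and in the groove. I'll lift 2 mm to unload it and check.

Emit:
apply_moves:
  moves:
    - [0, 0, -0.01, 0, 0, 0, 1]
    - [0, 0, -0.01, 0, 0, 0, 1]
    - [0, 0, -0.01, 0, 0, 0, 1]
    - [0, 0, -0.01, 0, 0, 0, 1]

```text
time_s: 13.35
tcp_pos: [0.584, 0.0652, 0.0632]
ee_rot: [-3.141, 0.0, 1.542]
contact_force: [-0.2, 0.4, -2.7]
finger_gap: 0.369
grip_force: 30.0
```

```bash
python3 -c "
from h import *
import pickle
fs={n:optics.grab_frame(n) for n in('top','scene','wrist')}
pickle.dump(fs,open('h5.pkl','wb'))
s=telemetry.get_state();print(s['tcp_pos'],s['ee_rot'],s['contact_force'],s['torque'],s['finger_gap'],s['grip_force'])"; python3 fit.py h5.pkl .070
```

```text
[0.58406099 0.06521678 0.06323015] [-3.14137508e+00  2.08739856e-05  1.54186615e+00] [-0.02451618  0.39389865 -1.420733  ] [-0.20065409  0.1007493   0.02206743] 0.3694967029425182 29.99634325504303
['top'] ring [0.588  0.2093 0.0237] -69.2916259765625
['top'] disc [0.592  0.212  0.0186] -94.83160400390625
['scene'] ring [0.5881 0.21   0.0233] -56.92616271972656
['top', 'scene'] ring [0.588  0.2097 0.0235] -125.5290756225586
```

```bash
python3 -c "
from station import arm; print(arm.sign_off())"
```

```text
the job is handed in; nothing more can be done
None
```

The job is handed in: the spread clip sits level in the groove, about 2 mm clear of the boss, with the handles still squeezed to the stop at 30 N; the tin, bearing and screwdriver were left alone.

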